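# Find the slack spring clip on the tile fixture

## Robot

A 6-joint arm with a two-finger parallel gripper is mounted at the origin on the work surface. World frame = base frame: x ahead of the robot, y to its left, z up, the work surface at z = 0. Lengths are in m, angles in rad, forces in N, time in s.
With the tool pointing down it reaches from about 0.275 to 0.725 m from the base axis. Payload 15.9 kg.
Tool frame: the origin (TCP) lies at the very end of the fingers, on their centre line; the grasp point (between the pads) lies 19 mm behind it; z points along the fingers, x is the direction in which the jaws open and shut, and the axes are right-handed (so a half turn about z gives the same grasp; the last joint's range is limited). The gripper opens to 85 mm and grips with 20 to 120 N. Pads are 22 mm wide; open, the fingers measure 114 mm over their backs; the gripper's body (76 mm by 85 mm) begins 54 mm behind the grasp point. The pads swing forward as they close: fully open they stand 13 mm farther back than shut.
Start: joints at [-1.218, 0.213, -0.034, 1.323, 0, 1.571], TCP at [0.173, -0.469, 0.231] pointing down, gripper open.
Joint ranges: [-2.98, 2.98], [-0.74, 1.72], [-1.14, 1.35], [-2.1, 2.04], [-1.57, 1.44], [-3.14, 3.14]. Speed limits (rad/s): [1.89, 1.89, 2.39, 2.57, 3.14, 3.14].

## Interface

Orientations are given as a rotation vector (axis times angle).
In Python, from workcell import r gives the robot as it stands. The module is installed in compiled form; this text tells all that it offers.
- The arm moves only by the shell command python3 -m crank 'ROWS' [OPENING]. ROWS is JSON, a list of rows, each an object with "xyz": the shift along the world's x, y, z in units of 60 mm (1.0 is 60 mm), a list of three; "turn": the turn about the world's z in units of 6 degrees (1.0 is 6 degrees). A call has 1 to 8 rows; each row is the pose to reach, as a shift and turn from the pose commanded when the call began; what a row does not reach only later rows make up. A row lasts 1/8 s, in which the tool goes at most 62.5 mm and 10.7 degrees, less where a joint would pass 70% of its speed; a pose out of reach is approached as far as the arm can. A call with a gripper value outside its range is refused whole. OPENING is the gripper command: -1 is fully open, 1 is shut, values between are in proportion, set as the call begins (- or left out, the last holds). The fingers move at their own pace and stop on an object; the grip force is fixed at half the most. Time passes only in rows, so rows that repeat a pose let the fingers close. It gives the time, the measured TCP pose, the force and the opening at its end, in the units of the state.
- r.get_state(): the state, without advancing time (a new reading comes with each control period).
- r.read_camera(name): name is "side" or "top"; returns a dict with "pixels" (400x640x3 uint8, red, green, blue), "range_z" (400x640 float32, m along the optical axis (not along the pixel's ray), 0 where there is no reading), "fx", "fy", "cx", "cy" (pixels), "cam_to_world" (4x4, takes a point from camera to world coordinates). Camera axes: x right, y up, looking along -z (the intrinsics and any distortion apply to the point x, -y, -z); pixel columns grow to the right and rows downward; lengths in m; the calibration is good to about 2 mm. A picture is of the moment at which its call begins.
- r.hand_in(): hands the job in, once; it reports no verdict.
The state is a dict: "t": time; "joint_positions": joint angles; "dq": joint speeds; "joint_efforts": joint torques, N m; "tcp_pos": TCP position; "tool_rot": TCP orientation; "force": force on the tool from outside, world axes, zero at the start; "ft_torque": the same for the moment, N m; "opening": finger opening in m.
Only numpy, scipy, OpenCV 4.12 (cv2) and the standard library are available. Lean on these libraries where they do the work, as an engineer would, in place of code of your own. Each camera call takes 0.05 s, during which the arm holds its last target. There are 200 camera calls.

## Task

Check the three spring clips of the tile fixture, working from left to right as seen from the robot: with the fingertips push the button at the middle of each clip down with a steady 10 N or so for about a second, never more than 15 N, and feel how far it gives. One clip has gone slack and gives clearly further than the other two. Then stand the kiln prop upright in the cup in front of the slack clip and leave it there, disturbing nothing else.

Things in the scene. Friction and masses are not known exactly. Their poses are not given: they have to be found in the camera images.
- fixture: Fixed wooden board 270 x 330 x 20 mm. Along its far edge three grey spring housings (80 x 44 mm, 110 mm apart, tops 90 mm above the table), each with a level steel tongue (the clip, 26 x 3 mm, 118 mm long) sticking out towards the robot, and three low cups near the front edge. Origin on the table under the middle clip; x towards the housings, y to the left-hand clip. Board spans x -165 to 105, y +-165; housings x 20 to 100.
- button_1: Steel press button, 22 mm across, 7 mm high, riveted on top of the left-hand (+y) clip at mid-span. Origin at the centre of its underside, about 64 mm above the table; top face 7 mm higher. 10 N here pushes a sound clip down 3 to 4.5 mm, the slack one 9 to 12 mm, about linearly, with free room below; it springs back. Which clip is slack varies and cannot be seen.
- button_2: Steel press button, 22 mm across, 7 mm high, riveted on top of the middle clip at mid-span. Origin at the centre of its underside, about 64 mm above the table; top face 7 mm higher. 10 N here pushes a sound clip down 3 to 4.5 mm, the slack one 9 to 12 mm, about linearly, with free room below; it springs back. Which clip is slack varies and cannot be seen.
- button_3: Steel press button, 22 mm across, 7 mm high, riveted on top of the right-hand (-y) clip at mid-span. Origin at the centre of its underside, about 64 mm above the table; top face 7 mm higher. 10 N here pushes a sound clip down 3 to 4.5 mm, the slack one 9 to 12 mm, about linearly, with free room below; it springs back. Which clip is slack varies and cannot be seen.
- cup_1 (a point): Cup in front of the left-hand (+y) clip, 100 mm from its button towards the robot: a round rim 6 mm high, 38 mm inside and about 48 mm outside diameter, open on the board. The point is the centre of the cup's floor, 20 mm above the work surface.
- cup_2 (a point): Cup in front of the middle clip, 100 mm from its button towards the robot: a round rim 6 mm high, 38 mm inside and about 48 mm outside diameter, open on the board. The point is the centre of the cup's floor, 20 mm above the work surface.
- cup_3 (a point): Cup in front of the right-hand (-y) clip, 100 mm from its button towards the robot: a round rim 6 mm high, 38 mm inside and about 48 mm outside diameter, open on the board. The point is the centre of the cup's floor, 20 mm above the work surface.
- prop: Kiln prop: plain fired-clay cylinder 30 mm in diameter, 50 mm tall, about 75 g, standing upright and loose on the work surface to the left or the right of the fixture. Origin at the centre of its underside, z up its axis.
- beaker: Bystander: open fired-clay drinking beaker, 72 mm across the rim, 75 mm tall, on the other side of the fixture from the prop. Origin at the centre of its underside.
- brick: Bystander: half a clay brick, 100 x 100 x 65 mm, on the left of the work surface. Origin at the centre of its underside.
- paddle: Bystander: wooden paddle 260 mm long lying flat on the right of the work surface. Origin on its underside.
Not all that is in view belongs to the job. What is meant by the prop is not black, turquoise or white, and is the larger of those in its own colour.

How it is judged:
On the way, in this order (a step that is already met when the one before it is completed fails the run):
1. the left-hand (+y) clip's button is pressed with 7 to 13 N for 0.4 s (contact force between the fingers and button_1 between 7 and 13 N), for 0.4 s.
2. the middle clip's button is pressed with 7 to 13 N for 0.4 s (contact force between the fingers and button_2 between 7 and 13 N), for 0.4 s.
3. the right-hand (-y) clip's button is pressed with 7 to 13 N for 0.4 s (contact force between the fingers and button_3 between 7 and 13 N), for 0.4 s.
At the end, for the whole second after the job is handed in: The kiln prop stands upright (within 0.08 rad), at rest and let go, on the floor of the cup in front of the slack clip: its foot within 8 mm of the cup's centre and within 4 mm of the cup's floor in height (((z of button_1 in the frame of fixture below 0.06408 m and horizontal distance between prop and cup_1 below 0.008 m and z of prop in the frame of cup_1 below 0.004 m) or (z of button_2 in the frame of fixture below 0.06408 m and horizontal distance between prop and cup_2 below 0.008 m and z of prop in the frame of cup_2 below 0.004 m) or (z of button_3 in the frame of fixture below 0.06408 m and horizontal distance between prop and cup_3 below 0.008 m and z of prop in the frame of cup_3 below 0.004 m)) and angle between prop's own z axis and vertical below 0.08 rad and linear speed of prop below 0.02 m/s); the robot touches nothing.
It fails at once if the left-hand (+y) clip is loaded with more than 16 N (contact force between anything else and button_1 above 16 N).
It fails at once if the middle clip is loaded with more than 16 N (contact force between anything else and button_2 above 16 N).
It fails at once if the right-hand (-y) clip is loaded with more than 16 N (contact force between anything else and button_3 above 16 N).
It fails at once if the beaker, brick or paddle is moved more than 20 mm (distance of any of beaker, brick, paddle from where it was at the start of the episode above 0.02 m).
It also fails if it takes over 72 s, if anything falls off the work surface, if the arm or the gripper's body presses on something with over 40 N, if the wrist force passes 120 N, or if a joint passes its speed limit or range.

## Working session

There is one attempt and no reset: what is moved stays moved. The work goes in short steps, Python scripts to look and compute and a shell command to move; the robot and the scene stay as the last step left them, time stands still between calls to the robot, and variables do not carry over. Pictures are saved under pics/ and viewed, about 8 in all and at most 12, crops included, and the job is handed in when it is done.

```bash
mkdir -p pics
cat > h.py <<'E'
import numpy as np, cv2
from workcell import r
def cam(n):
    c=r.read_camera(n); c['T']=np.array(c['cam_to_world']); return c
def pts(c):
    z=c['range_z']; v,u=np.mgrid[0:z.shape[0],0:z.shape[1]]
    p=np.stack([(u-c['cx'])/c['fx']*z,-(v-c['cy'])/c['fy']*z,-z],-1)
    return p@c['T'][:3,:3].T+c['T'][:3,3]
def ray(c,u,v,h):
    d=c['T'][:3,:3]@np.array([(u-c['cx'])/c['fx'],-(v-c['cy'])/c['fy'],-1.]); o=c['T'][:3,3]
    return o+d*(h-o[2])/d[2]
def save(n,im,s=1): cv2.imwrite('pics/'+n,cv2.resize(im[...,::-1],None,fx=s,fy=s,interpolation=cv2.INTER_CUBIC))
E
python3 - <<'E'
from h import *
for n in('top','side'):
    c=cam(n); save(n+'0.png',c['pixels']); print({k:c[k] for k in c if k not in('pixels','range_z','T')})
    np.savez(n+'0.npz',**c)
print(r.get_state())
E
```

```text
{'fx': 361.12552017553185, 'fy': 361.12552017553185, 'cx': 312.33897997970547, 'cy': 197.99853940859387, 'cam_to_world': array([[ 0.00915793,  0.99109613, -0.13283299,  0.3544163 ],
       [-0.99958127,  0.00542698, -0.02842242, -0.01355249],
       [-0.02744847,  0.13303766,  0.99073082,  1.0665185 ],
       [ 0.        ,  0.        ,  0.        ,  1.        ]])}
{'fx': 401.0096815339272, 'fy': 401.0096815339272, 'cx': 314.68623112785076, 'cy': 185.71750356870558, 'cam_to_world': array([[ 0.97659672,  0.08969559, -0.19548284,  0.26482578],
       [-0.21377762,  0.50463261, -0.83644788, -0.96751971],
       [ 0.02362133,  0.85866211,  0.51199747,  0.67482333],
       [ 0.        ,  0.        ,  0.        ,  1.        ]])}
{'t': 0.1, 'joint_positions': array([-1.21799763e+00,  2.13302632e-01, -3.49250592e-02,  1.32349775e+00,
        2.85816896e-05,  1.57080786e+00]), 'dq': array([-0.00094917, -0.0016897 ,  0.00023394,  0.00108549,  0.00066328,
       -0.00119353]), 'joint_efforts': array([ 1.92349944e-04, -6.87252760e+01,  4.87805593e+01,  1.23115821e-02,
       -2.51844898e-05, -2.11242258e-05]), 'tcp_pos': array([ 0.17267637, -0.46894401,  0.23089609]), 'tool_rot': array([-2.57633503e+00,  1.79683455e+00,  1.17118414e-03]), 'force': array([ 0.50445868, -0.79718344,  0.22656697]), 'ft_torque': array([0.02904911, 0.00892859, 0.03107193]), 'opening': 0.08552199984216274}
```

View pics/top0.png

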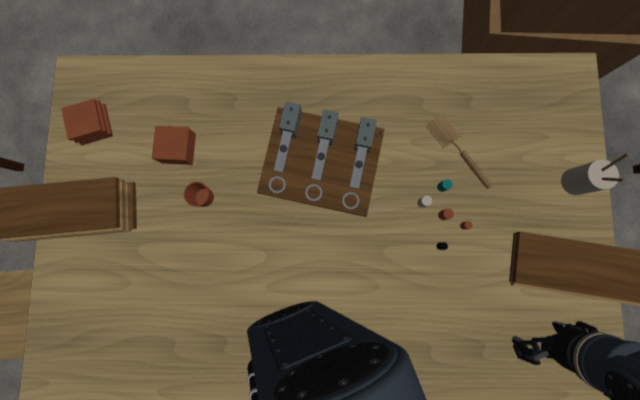

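View pics/side0.png

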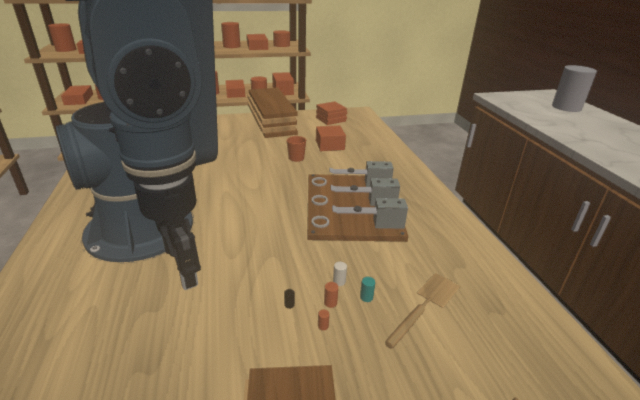

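Top view: buttons are near (283,148), (321,156) and (359,153); cups near (277,184), (314,192) and (350,200). The small objects are turquoise (446,185), white (426,201), large terracotta (447,214), small terracotta (467,225) and black (442,246). The large terracotta one fits the prop: it is an allowed colour and the bigger of the two. In the side view it is at (331,294). I'll confirm it in a crop.

Run:
```python
from h import *
t=dict(np.load('top0.npz')); s=dict(np.load('side0.npz'))
a=cv2.resize(t['pixels'][95:220,250:390],None,fx=4,fy=4,interpolation=cv2.INTER_CUBIC)[:, :400+160]
b=cv2.resize(s['pixels'][250:335,270:385],None,fx=2,fy=2,interpolation=cv2.INTER_CUBIC)
im=np.zeros((500,800,3),np.uint8); im[:500,:560]=a; im[:170,560:790]=b
b=cv2.resize(t['pixels'][170:255,410:490],None,fx=2.8,fy=2.8,interpolation=cv2.INTER_CUBIC); im[200:200+b.shape[0],560:560+b.shape[1]]=b
save('crop.png',im)
for n,c in(('top',t),('side',s)):
    hsv=cv2.cvtColor(c['pixels'],cv2.COLOR_RGB2HSV); P=pts(c)
    m=((hsv[...,0]<10)&(hsv[...,1]>130)&(hsv[...,2]>50)).astype(np.uint8)
    if n=='side': m[:250]=0
    k,l,st,ce=cv2.connectedComponentsWithStats(m)
    for i in range(1,k):
        if st[i,4]>20 and 400<ce[i][0]<500 or (n=='side' and st[i,4]>20):
            q=P[l==i]; q=q[q[:,2]<.2]; print(n,st[i],ce[i].round(1),'range',q.min(0).round(3),q.max(0).round(3)); top=q[q[:,2]>q[:,2].max()-.008]; print('   top',top.mean(0).round(4),len(top), top.min(0),top.max(0))
P=pts(t)
for u,v in((283,148),(321,156),(359,153),(277,184),(314,192),(350,200),(290,112),(328,120),(367,128)): print(u,v,P[v,u].round(4))
```

```text
top [441 210  12   9  71] [446.9 213.4] range [ 0.438 -0.376  0.03 ] [ 0.459 -0.351  0.054]
   top [ 0.4501 -0.363   0.05  ] 60 [ 0.43911786 -0.37593438  0.04638313] [ 0.45911852 -0.35088438  0.05427193]
top [463 222   8   6  37] [466.9 224.6] range [ 0.412 -0.43   0.028] [ 0.426 -0.413  0.043]
   top [ 0.4192 -0.4205  0.0386] 30 [ 0.4123734  -0.42932119  0.03519466] [ 0.42645301 -0.41298748  0.04302323]
283 148 [0.6307 0.0997 0.0714]
321 156 [ 0.6068 -0.0084  0.0745]
359 153 [ 0.6183 -0.1161  0.0645]
277 184 [0.5356 0.1209 0.0211]
314 192 [0.5128 0.0118 0.0181]
350 200 [ 0.4894 -0.0934  0.0204]
290 112 [0.73   0.0798 0.0902]
328 120 [ 0.7061 -0.0275  0.0911]
367 128 [ 0.683  -0.1362  0.0907]
```

View pics/crop.png

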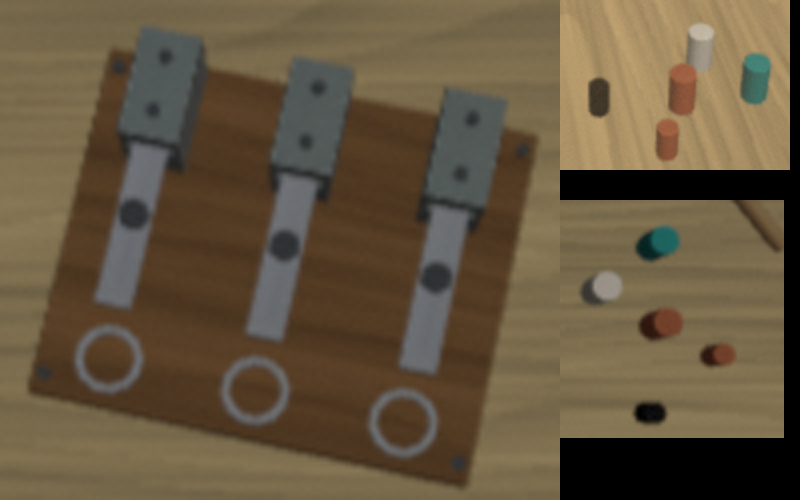

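The crop confirms the prop: the larger terracotta cylinder, at side pixel (331,294) and top pixel (448,214). Crop pixels for the buttons are (133,214), (285,245) and (436,277); for the cups (109,359), (255,391) and (403,423).

Run:
```python
from h import *
t=dict(np.load('top0.npz')); s=dict(np.load('side0.npz'))
f=lambda x,y:((x+.5)/4+250-.5,(y+.5)/4+95-.5)
W=[ray(t,*f(x,y),.071) for x,y in((133,214),(285,245),(436,277))]+[ray(t,*f(x,y),.026) for x,y in((109,359),(255,391),(403,423))]
W=np.array(W)[:,:2]; M=np.array([[0,.11],[0,0],[0,-.11],[-.1,.11],[-.1,0],[-.1,-.11]])
a,b=M-M.mean(0),W-W.mean(0); th=np.arctan2((a[:,0]*b[:,1]-a[:,1]*b[:,0]).sum(),(a*b).sum())
R=np.array([[np.cos(th),-np.sin(th)],[np.sin(th),np.cos(th)]]); F=a@R.T+W.mean(0)
print('W',W.round(4).tolist(),'\nfit',F.round(4).tolist(),'th',th,np.degrees(th),'res',(W-F).round(4).tolist())
# tongues/housing check in the side view: project fitted points
def proj(c,p):
    T=np.array(c['cam_to_world']); q=T[:3,:3].T@(np.array(p)-T[:3,3]); return c['cx']+c['fx']*q[0]/-q[2], c['cy']-c['fy']*q[1]/-q[2]
im=s['pixels'].copy(); im=cv2.resize(im[150:335,270:420],None,fx=4,fy=4,interpolation=cv2.INTER_CUBIC)
T0=t.copy()
def mark(p):
    u,v=proj(s,p); cv2.circle(im,(int((u-270+.5)*4),int((v-150+.5)*4)),3,(255,255,0),1)
for i,p in enumerate(F): mark([*p,.071 if i<3 else .026])
hsv=cv2.cvtColor(t['pixels'],cv2.COLOR_RGB2HSV); print(hsv[210:219,440:456,2])
hs=cv2.cvtColor(s['pixels'],cv2.COLOR_RGB2HSV); m=((hs[...,0]<11)&(hs[...,1]>110)).astype(np.uint8); m[:,:310]=0;m[:,345:]=0;m[:275]=0;m[335:]=0
k,l,st,ce=cv2.connectedComponentsWithStats(m); print(st,ce.round(1))
P=pts(s)
for i in range(1,k):
    if st[i,4]>30: q=P[l==i]; tp=q[q[:,2]>q[:,2].max()-.006]; print('side top',tp.mean(0).round(4),q.max(0),len(tp))
mark([.4501,-.363,.05])
save('sidechk.png',im)
```

```text
W [[0.6304, 0.1001], [0.6081, -0.008], [0.5853, -0.1141], [0.5336, 0.1207], [0.5105, 0.0134], [0.4876, -0.094]] 
fit [[0.631, 0.1002], [0.6082, -0.0074], [0.5853, -0.115], [0.5332, 0.121], [0.5103, 0.0134], [0.4875, -0.0942]] th -0.2095609967625758 -12.006960665050302 res [[-0.0006, -0.0001], [-0.0001, -0.0006], [0.0, 0.0009], [0.0004, -0.0003], [0.0001, 0.0], [0.0001, 0.0002]]
[[108  88  77  72  83 105 113 112 113 115 116 116 121 126 130 131]
 [ 76  58  56  71  99 111 113 112 113 115 115 115 118 123 128 128]
 [ 53  51  53  77 108 112 113 112 113 113 115 115 116 119 120 120]
 [ 49  49  53  76 110 112 112 113 113 112 113 114 115 115 114 115]
 [ 47  48  50  69 108 112 111 112 111 113 113 113 114 117 119 118]
 [ 47  45  46  63  99 110 113 112 110 112 113 113 113 117 121 122]
 [ 45  46  47  54  77 103 112 112 112 111 112 113 115 120 123 123]
 [ 47  45  47  48  56  82 101 109 111 110 112 112 112 123 126 127]
 [ 65  53  48  49  52  61  79  92 102 108 113 118 118 126 127 126]]
[[     0      0    640    400 255673]
 [   326    282     12     25    209]
 [   326    292      1      1      1]
 [   326    304      1      1      1]
 [   319    311     10     19    115]
 [   320    327      1      1      1]] [[319.5 199.4]
 [331.5 293.6]
 [326.  292. ]
 [326.  304. ]
 [323.7 318.7]
 [320.  327. ]]
side top [ 0.2648 -0.9675  0.6748] [ 0.46103554 -0.35300333  0.67482333] 1
side top [ 0.4168 -0.426   0.0377] [ 0.42711552 -0.4153287   0.04056099] 60
```

View pics/sidechk.png

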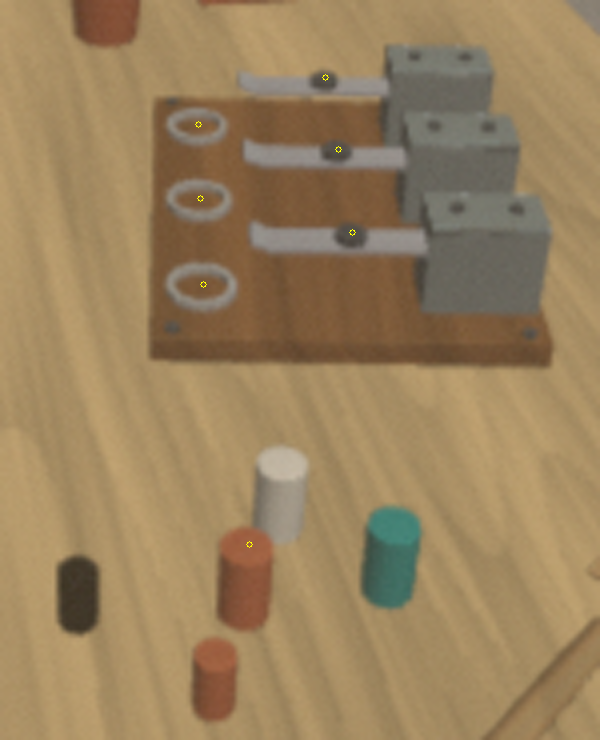

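```bash
python3 - <<'E'
from h import *
t=dict(np.load('top0.npz')); s=dict(np.load('side0.npz'))
for c in(t,s): c['T']=np.array(c['cam_to_world'])
print(ray(t,448.4,213.2,.05),ray(s,330.75,285,.05))
E
python3 -m crank '[{"xyz":[0.6,0.75,0],"turn":1.7},{"xyz":[1.2,1.5,0],"turn":3.4},{"xyz":[1.8,2.25,0],"turn":5.1},{"xyz":[2.4,3.0,0],"turn":6.8},{"xyz":[3.0,3.75,0],"turn":8.5},{"xyz":[3.6,4.5,0],"turn":10.2},{"xyz":[4.2,5.25,0],"turn":11.9},{"xyz":[4.8,6.0,0],"turn":13.6}]' 1
```

```text
[ 0.44990473 -0.36537777  0.05      ] [ 0.44821867 -0.36056382  0.05      ]
t: 1.1
tcp_pos: [0.4616, -0.1074, 0.2312]
tool_rot: [3.124, 0.333, -0.0]
force: [1.4, -0.7, 0.3]
opening: 0.0001
```

```bash
python3 -m crank '[{"xyz":[0.6,0.75,0],"turn":1.6},{"xyz":[1.2,1.5,0],"turn":3.2},{"xyz":[1.8,2.25,0],"turn":4.8},{"xyz":[2.4,3.0,0],"turn":6.4},{"xyz":[2.8,3.46,-0.4],"turn":8.0},{"xyz":[2.8,3.46,-1.0],"turn":9.6},{"xyz":[2.8,3.46,-1.6],"turn":11},{"xyz":[2.8,3.46,-2.1],"turn":11}]'; python3 -m crank '[{"xyz":[0,0,-0.2]},{"xyz":[0,0,-0.2]},{"xyz":[0,0,-0.2]}]'
python3 - <<'E'
from h import *
print(r.get_state()['joint_positions'].round(2),r.get_state()['force']); c=cam('side'); save('s2.png',c['pixels'][120:270,230:430],4)
E
```

```text
t: 2.1
tcp_pos: [0.6281, 0.0984, 0.1034]
tool_rot: [-2.442, -1.976, 0.002]
force: [0.1, -0.6, 0.1]
opening: 0.0002
[ 0.16  0.54  0.12  1.15 -0.    0.37] [ 0.08813097 -0.63050698  0.1196014 ]$[0]: bad value
```

View pics/s2.png

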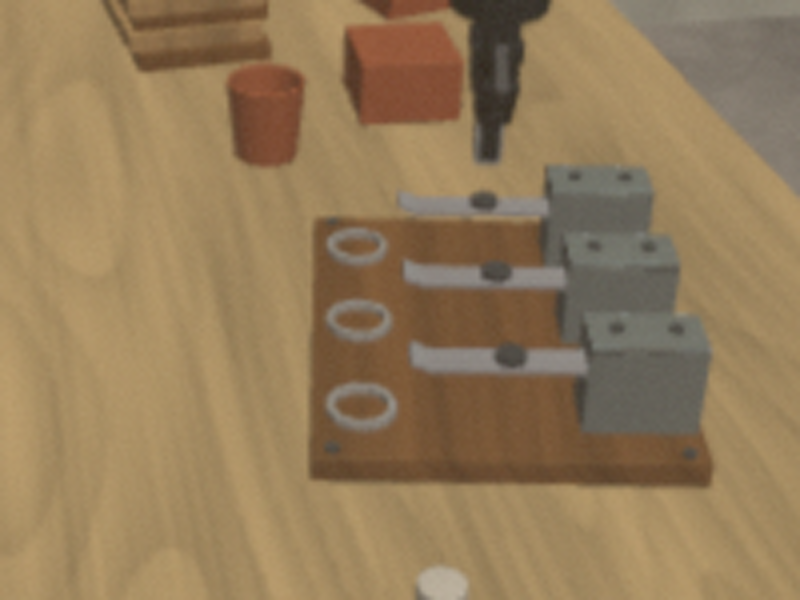

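The closed fingers are above button 1 (button at crop (484,200), tips at (487,158)). Descending slowly.

```bash
python3 -m crank '[{"xyz":[0.03,0.03,-0.2],"turn":0},{"xyz":[0.03,0.03,-0.4],"turn":0},{"xyz":[0.03,0.03,-0.4],"turn":0},{"xyz":[0.03,0.03,-0.4],"turn":0}]'; python3 -m crank '[{"xyz":[0,0,-0.05],"turn":0},{"xyz":[0,0,-0.1],"turn":0},{"xyz":[0,0,-0.1],"turn":0},{"xyz":[0,0,-0.1],"turn":0}]'
```

```text
t: 2.65
tcp_pos: [0.6309, 0.1002, 0.082]
tool_rot: [2.444, 1.973, 0.001]
force: [0.2, 0.7, 0.1]
opening: 0.0003
t: 3.15
tcp_pos: [0.6306, 0.1002, 0.0754]
tool_rot: [2.445, 1.973, 0.0]
force: [0.3, -0.3, 0.2]
opening: 0.0
```

```bash
python3 -m crank '[{"xyz":[0,0,-0.03],"turn":0},{"xyz":[0,0,-0.06],"turn":0},{"xyz":[0,0,-0.08],"turn":0},{"xyz":[0,0,-0.08],"turn":0},{"xyz":[0,0,-0.08],"turn":0}]'; python3 -m crank '[{"xyz":[0,0,-0.01],"turn":0},{"xyz":[0,0,-0.02],"turn":0},{"xyz":[0,0,-0.02],"turn":0},{"xyz":[0,0,-0.02],"turn":0}]'
```

```text
t: 3.78
tcp_pos: [0.6305, 0.1002, 0.0706]
tool_rot: [-2.445, -1.973, 0.0]
force: [-1.6, 0.4, 0.9]
opening: -0.0001
t: 4.28
tcp_pos: [0.6305, 0.1002, 0.0693]
tool_rot: [-2.445, -1.973, -0.0]
force: [-1.2, 1.2, 1.5]
opening: 0.0001
```

```bash
python3 -m crank '[{"xyz":[0,0,-0.02],"turn":0},{"xyz":[0,0,-0.03],"turn":0},{"xyz":[0,0,-0.03],"turn":0},{"xyz":[0,0,-0.03],"turn":0}]'; python3 -m crank '[{"xyz":[0,0,-0.01],"turn":0},{"xyz":[0,0,-0.02],"turn":0},{"xyz":[0,0,-0.02],"turn":0},{"xyz":[0,0,-0.02],"turn":0}]'
```

```text
t: 4.78
tcp_pos: [0.6305, 0.1002, 0.0675]
tool_rot: [-2.445, -1.973, 0.0]
force: [-3.3, 0.9, 4.3]
opening: 0.0001
t: 5.28
tcp_pos: [0.6305, 0.1003, 0.0663]
tool_rot: [-2.445, -1.973, 0.0]
force: [-3.9, 1.2, 5.3]
opening: -0.0
```

```bash
python3 -m crank '[{"xyz":[0,0,-0.01],"turn":0},{"xyz":[0,0,-0.02],"turn":0},{"xyz":[0,0,-0.02],"turn":0},{"xyz":[0,0,-0.02],"turn":0}]'; python3 -m crank '[{"xyz":[0,0,-0.01],"turn":0},{"xyz":[0,0,-0.02],"turn":0},{"xyz":[0,0,-0.02],"turn":0},{"xyz":[0,0,-0.02],"turn":0}]'
```

```text
t: 5.78
tcp_pos: [0.6305, 0.1002, 0.0652]
tool_rot: [-2.445, -1.973, 0.0]
force: [-4.9, 0.6, 7.0]
opening: -0.0002
t: 6.28
tcp_pos: [0.6304, 0.1003, 0.0641]
tool_rot: [-2.444, -1.973, -0.0]
force: [-5.1, 0.7, 7.8]
opening: 0.0003
```

```bash
python3 -m crank '[{"xyz":[0,0,-0.01],"turn":0},{"xyz":[0,0,-0.015],"turn":0},{"xyz":[0,0,-0.015],"turn":0},{"xyz":[0,0,-0.015],"turn":0},{"xyz":[0,0,-0.015],"turn":0},{"xyz":[0,0,-0.015],"turn":0},{"xyz":[0,0,-0.015],"turn":0},{"xyz":[0,0,-0.015],"turn":0}]'; python3 -c "
from h import *
s=r.get_state();print(s['force'],s['tcp_pos'])"
```

```text
t: 7.28
tcp_pos: [0.6304, 0.1003, 0.0632]
tool_rot: [-2.444, -1.973, -0.0]
force: [-5.6, 0.2, 8.1]
opening: 0.0002
[-5.58701758  0.24830691  8.08830834] [0.63038168 0.10031066 0.06322734]
```

```bash
python3 -m crank '[{"xyz":[0,0,0.2],"turn":0},{"xyz":[0,0,0.4],"turn":0},{"xyz":[-0.18,-0.9,0.4],"turn":0},{"xyz":[-0.37,-1.79,0.4],"turn":0},{"xyz":[-0.37,-1.79,0.4],"turn":0},{"xyz":[-0.37,-1.79,0.2],"turn":0},{"xyz":[-0.37,-1.79,0.2],"turn":0},{"xyz":[-0.37,-1.79,0.2],"turn":0}]'; python3 -m crank '[{"xyz":[0,0,-0.03],"turn":0},{"xyz":[0,0,-0.06],"turn":0},{"xyz":[0,0,-0.06],"turn":0},{"xyz":[0,0,-0.06],"turn":0}]'
```

```text
t: 8.28
tcp_pos: [0.6084, -0.0063, 0.0748]
tool_rot: [-2.443, -1.974, 0.0]
force: [-0.6, -0.7, 0.2]
opening: -0.0002
t: 8.78
tcp_pos: [0.6083, -0.0072, 0.0714]
tool_rot: [-2.445, -1.973, -0.0]
force: [-0.7, -0.4, 0.5]
opening: -0.0
```

```bash
python3 -m crank '[{"xyz":[0,0,-0.01],"turn":0},{"xyz":[0,0,-0.02],"turn":0},{"xyz":[0,0,-0.02],"turn":0},{"xyz":[0,0,-0.02],"turn":0}]'; python3 -m crank '[{"xyz":[0,0,-0.01],"turn":0},{"xyz":[0,0,-0.02],"turn":0},{"xyz":[0,0,-0.02],"turn":0},{"xyz":[0,0,-0.02],"turn":0}]'
```

```text
t: 9.28
tcp_pos: [0.6083, -0.0072, 0.0703]
tool_rot: [-2.445, -1.973, 0.0]
force: [-2.2, 0.1, 3.5]
opening: -0.0001
t: 9.78
tcp_pos: [0.6082, -0.0071, 0.0692]
tool_rot: [-2.445, -1.973, 0.0]
force: [-5.1, 0.9, 8.2]
opening: 0.0001
```

```bash
python3 -m crank '[{"xyz":[0,0,0],"turn":0},{"xyz":[0,0,0],"turn":0},{"xyz":[0,0,0],"turn":0},{"xyz":[0,0,0],"turn":0},{"xyz":[0,0,0],"turn":0},{"xyz":[0,0,0],"turn":0},{"xyz":[0,0,0],"turn":0}]'
```

```text
t: 10.65
tcp_pos: [0.6082, -0.0072, 0.0692]
tool_rot: [-2.445, -1.973, 0.0]
force: [-4.9, 0.5, 7.0]
opening: 0.0001
```

```bash
python3 -m crank '[{"xyz":[0,0,-0.006],"turn":0},{"xyz":[0,0,-0.006],"turn":0},{"xyz":[0,0,-0.006],"turn":0},{"xyz":[0,0,-0.006],"turn":0},{"xyz":[0,0,-0.006],"turn":0},{"xyz":[0,0,-0.006],"turn":0},{"xyz":[0,0,-0.006],"turn":0}]'; python3 -m crank '[{"xyz":[0,0,0.2],"turn":0},{"xyz":[0,0,0.4],"turn":0},{"xyz":[-0.18,-0.9,0.4],"turn":0},{"xyz":[-0.38,-1.79,0.4],"turn":0},{"xyz":[-0.38,-1.79,0.4],"turn":0},{"xyz":[-0.38,-1.79,0.1],"turn":0},{"xyz":[-0.38,-1.79,0.1],"turn":0},{"xyz":[-0.38,-1.79,0.1],"turn":0}]'; python3 -m crank '[{"xyz":[0,0,-0.03],"turn":0},{"xyz":[0,0,-0.06],"turn":0},{"xyz":[0,0,-0.06],"turn":0},{"xyz":[0,0,-0.06],"turn":0}]'
```

```text
t: 11.52
tcp_pos: [0.6082, -0.0071, 0.0689]
tool_rot: [-2.444, -1.973, 0.0]
force: [-5.4, 0.3, 8.8]
opening: -0.0002
t: 12.52
tcp_pos: [0.586, -0.1141, 0.0754]
tool_rot: [2.444, 1.974, 0.001]
force: [-0.4, -0.9, 0.2]
opening: -0.0
t: 13.02
tcp_pos: [0.5856, -0.1146, 0.0711]
tool_rot: [2.445, 1.973, 0.0]
force: [0.7, 0.0, 0.5]
opening: -0.0
```

```bash
python3 -m crank '[{"xyz":[0,0,-0.01],"turn":0},{"xyz":[0,0,-0.02],"turn":0},{"xyz":[0,0,-0.02],"turn":0},{"xyz":[0,0,-0.02],"turn":0}]'; python3 -m crank '[{"xyz":[0,0,-0.01],"turn":0},{"xyz":[0,0,-0.015],"turn":0},{"xyz":[0,0,-0.015],"turn":0},{"xyz":[0,0,-0.015],"turn":0}]'
```

```text
t: 13.52
tcp_pos: [0.5855, -0.1146, 0.0699]
tool_rot: [-2.445, -1.973, 0.0]
force: [-2.7, 1.0, 5.5]
opening: 0.0002
t: 14.02
tcp_pos: [0.5855, -0.1146, 0.0691]
tool_rot: [-2.445, -1.973, 0.0]
force: [-3.2, 1.3, 8.1]
opening: -0.0
```

```bash
python3 -m crank '[{"xyz":[0,0,-0.004],"turn":0},{"xyz":[0,0,-0.004],"turn":0},{"xyz":[0,0,-0.004],"turn":0},{"xyz":[0,0,-0.004],"turn":0},{"xyz":[0,0,-0.004],"turn":0},{"xyz":[0,0,-0.004],"turn":0},{"xyz":[0,0,-0.004],"turn":0},{"xyz":[0,0,-0.004],"turn":0}]'; python3 -m crank '[{"xyz":[0,0,0.5],"turn":0},{"xyz":[0,0,1.2],"turn":0},{"xyz":[-0.3,-0.5,1.8],"turn":1.5},{"xyz":[-0.7,-1.3,1.8],"turn":3},{"xyz":[-1.1,-2.1,1.8],"turn":4.5},{"xyz":[-1.5,-2.9,1.8],"turn":6},{"xyz":[-1.9,-3.6,1.8],"turn":7.5},{"xyz":[-2.28,-4.14,1.8],"turn":9}]' -0.3;  python3 -m crank '[{"xyz":[0,0,0],"turn":1.5},{"xyz":[0,0,0],"turn":3},{"xyz":[0,0,0],"turn":3},{"xyz":[0,0,0],"turn":3}]'
python3 - <<'E'
from h import *
c=cam('top'); 
a=cv2.resize(c['pixels'][160:260,400:500],None,fx=4,fy=4,interpolation=cv2.INTER_CUBIC)
d=cam('side'); b=cv2.resize(d['pixels'][180:330,270:370],None,fx=4,fy=4,interpolation=cv2.INTER_CUBIC)
im=np.zeros((600,800,3),np.uint8); im[:400,:400]=a; im[:,400:]=b; save('over.png',im)
E
```

```text
t: 15.02
tcp_pos: [0.5854, -0.1146, 0.0689]
tool_rot: [-2.445, -1.973, 0.0]
force: [-4.6, 1.6, 7.8]
opening: -0.0002
t: 16.02
tcp_pos: [0.4476, -0.3646, 0.1764]
tool_rot: [-1.276, -2.871, 0.0]
force: [0.9, -0.5, 0.1]
opening: 0.0556
t: 16.52
tcp_pos: [0.4488, -0.3629, 0.1766]
tool_rot: [-0.823, -3.032, -0.0]
force: [1.2, 0.6, 1.0]
opening: 0.0554
```

View pics/over.png

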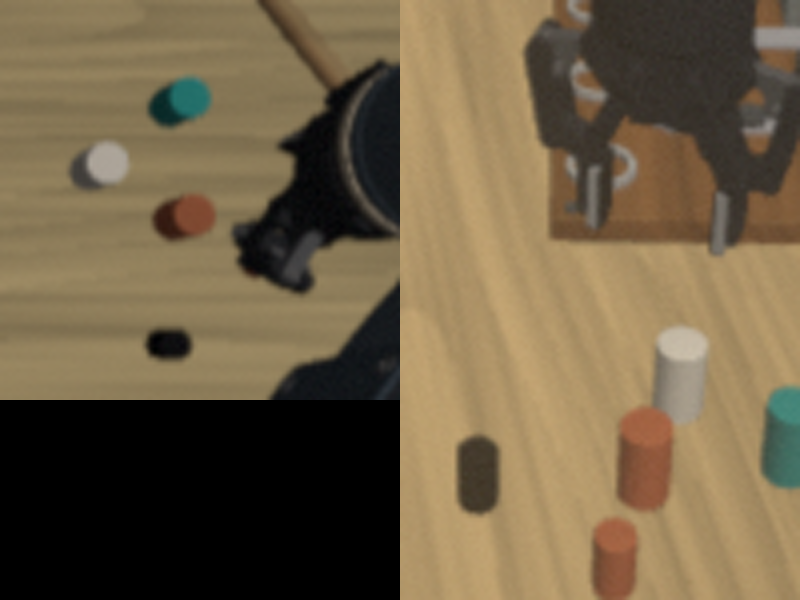

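The middle and right clips give only about 2 mm at roughly 9 N, while the left gave about 8 mm, so clip 1 is the slack one. The view shows the jaws open above the prop (top crop (194,214)), with neighbours clear of the jaw axis. Descending and gripping.

```bash
python3 -m crank '[{"xyz":[0,0,-0.6],"turn":0},{"xyz":[0,0,-1.2],"turn":0},{"xyz":[0,0,-1.7],"turn":0},{"xyz":[0,0,-2.1],"turn":0},{"xyz":[0,0,-2.4],"turn":0},{"xyz":[0,0,-2.6],"turn":0},{"xyz":[0,0,-2.6],"turn":0},{"xyz":[0,0,-2.6],"turn":0}]'; python3 -m crank '[{"xyz":[0,0,0],"turn":0},{"xyz":[0,0,0],"turn":0},{"xyz":[0,0,0],"turn":0},{"xyz":[0,0,0],"turn":0},{"xyz":[0,0,0],"turn":0},{"xyz":[0,0,0],"turn":0}]' 1;python3 -m crank '[{"xyz":[0,0,0.3],"turn":0},{"xyz":[0,0,1.0],"turn":0},{"xyz":[0,0,1.7],"turn":0},{"xyz":[0,0,2.0],"turn":0},{"xyz":[0,0,2.0],"turn":0}]'
python3 - <<'E'
from h import *
d=cam('side'); save('grasp.png',d['pixels'][180:330,270:370],4)
E
```

```text
t: 17.62
tcp_pos: [0.4491, -0.3633, 0.0214]
tool_rot: [0.818, 3.032, -0.001]
force: [0.5, -0.5, 0.4]
opening: 0.0556
t: 18.38
tcp_pos: [0.4492, -0.3633, 0.0216]
tool_rot: [0.818, 3.032, -0.001]
force: [-0.1, 0.3, 6.5]
opening: 0.0281
t: 19.0
tcp_pos: [0.4495, -0.3636, 0.1421]
tool_rot: [0.817, 3.031, -0.002]
force: [-0.0, -0.3, -1.3]
opening: 0.028
```

View pics/grasp.png

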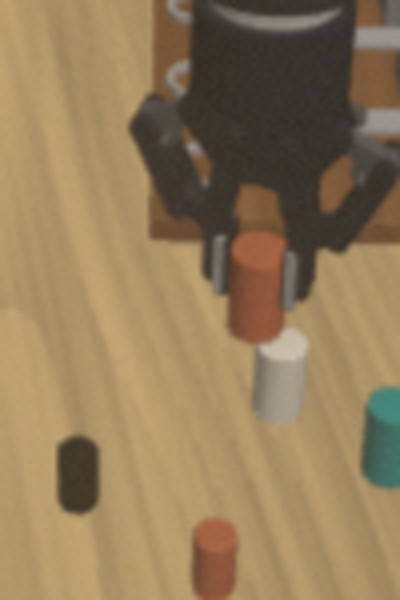

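The prop is held upright between the pads (side crop (258,290)). Carrying it to cup 1.

```bash
python3 -m crank '[{"xyz":[0.1,0.5,0.2],"turn":-1.5},{"xyz":[0.25,1.3,0.3],"turn":-3},{"xyz":[0.4,2.2,0.3],"turn":-4.5},{"xyz":[0.55,3.1,0.3],"turn":-6},{"xyz":[0.7,4.0,0.3],"turn":-7.5},{"xyz":[0.85,4.9,0.3],"turn":-9},{"xyz":[1.0,5.8,0.3],"turn":-10.5},{"xyz":[1.15,6.7,0.3],"turn":-12}]'; python3 -m crank '[{"xyz":[0.15,0.8,0],"turn":0},{"xyz":[0.24,1.38,0],"turn":0},{"xyz":[0.24,1.38,-0.6],"turn":0},{"xyz":[0.24,1.38,-1.0],"turn":0},{"xyz":[0.24,1.38,-1.0],"turn":0},{"xyz":[0.24,1.38,-1.0],"turn":0}]'
python3 - <<'E'
from h import *
s=r.get_state(); print(s['tcp_pos'],s['tool_rot'],s['opening'])
d=cam('side'); save('place.png',d['pixels'][120:240,280:420],5)
np.savez('sp.npz',**d)
h=cv2.cvtColor(d['pixels'],cv2.COLOR_RGB2HSV); m=((h[...,0]<11)&(h[...,1]>110)).astype(np.uint8)
k,l,st,ce=cv2.connectedComponentsWithStats(m); print([(a.tolist(),b.round(1).tolist()) for a,b in zip(st,ce) if 60<a[4]<3000 and a[0]>280])
E
```

```text
t: 20.05
tcp_pos: [0.5171, 0.0408, 0.1574]
tool_rot: [-2.449, -1.966, 0.002]
force: [0.5, -0.0, -0.4]
opening: 0.0283
t: 20.8
tcp_pos: [0.5323, 0.1217, 0.0991]
tool_rot: [2.445, 1.973, 0.0]
force: [1.3, -0.8, -0.2]
opening: 0.0285
[0.53229111 0.12172017 0.09909441] [2.44483744e+00 1.97279777e+00 1.01812933e-04] 0.02846946489582463
[([571, 0, 19, 12, 92], [581.2, 5.4]), ([616, 0, 24, 22, 121], [628.6, 10.5]), ([545, 7, 18, 24, 103], [554.0, 17.7]), ([589, 9, 17, 24, 107], [595.9, 21.0]), ([586, 23, 34, 25, 164], [603.8, 34.9]), ([611, 34, 29, 23, 124], [625.4, 43.2]), ([334, 104, 12, 19, 179], [339.3, 113.5]), ([325, 126, 20, 24, 394], [334.9, 138.3]), ([288, 137, 18, 24, 304], [296.7, 147.5]), ([319, 310, 10, 19, 124], [323.4, 318.9])]
```

View pics/place.png

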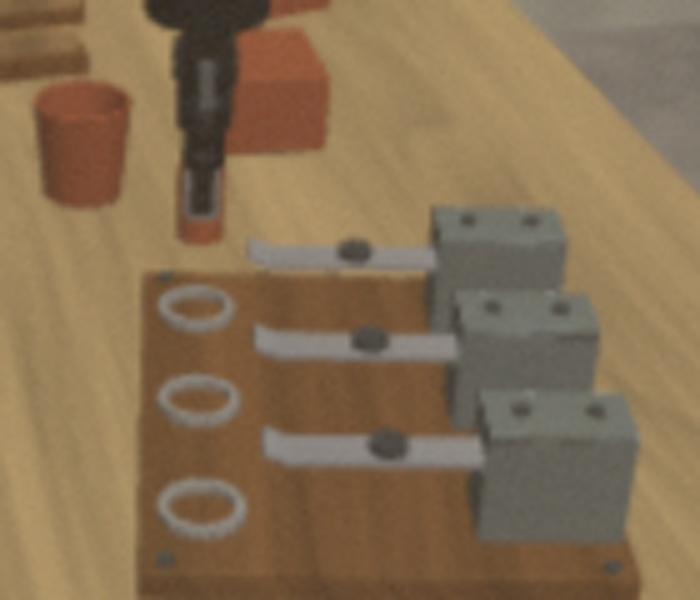

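Run:
```python
from h import *
c=dict(np.load('sp.npz')); T=c['cam_to_world']
def proj(p):
    q=T[:3,:3].T@(np.array(p)-T[:3,3]); return np.array([(c['cx']+c['fx']*q[0]/-q[2]-280+.5)*5-.5,(c['cy']-c['fy']*q[1]/-q[2]-120+.5)*5-.5])
x,y=.5323,.1217; a=np.linspace(0,6.283,60)
for z in(.0775,.095):
    R=np.array([proj([x+.015*np.cos(t),y+.015*np.sin(t),z]) for t in a]); print(z,'cols',R[:,0].min(),R[:,0].max(),'rows',R[:,1].min(),R[:,1].max())
print('cup1',proj([.5332,.121,.026]), 'mm/px',proj([x+.01,y,.0775])-proj([x,y,.0775]))
R=np.array([proj([.5332+.024*np.cos(t),.121+.024*np.sin(t),.026]) for t in a]); print('cup rim outer',R.min(0),R.max(0))
```

```text
0.0775 cols 174.29037661136942 221.63194728501918 rows 223.55910104177806 245.89725598252298
0.095 cols 174.939706263615 222.61794328452493 rows 199.140020938337 221.13556926504
cup1 [197.20729035 305.42353758] mm/px [15.36977889 -1.26723311]
cup rim outer [160.10325958 287.07311818] [234.33636884 324.35087387]
```

The prop and cup line up in the side view to about 1.5 mm (prop foot centre at crop (200,232), cup (197,307)). Lowering it.

```bash
python3 -m crank '[{"xyz":[-0.01,-0.01,-0.3],"turn":0},{"xyz":[-0.01,-0.01,-0.6],"turn":0},{"xyz":[-0.01,-0.01,-0.8],"turn":0},{"xyz":[-0.01,-0.01,-0.9],"turn":0},{"xyz":[-0.01,-0.01,-0.93],"turn":0},{"xyz":[-0.01,-0.01,-0.93],"turn":0},{"xyz":[-0.01,-0.01,-0.93],"turn":0}]'; python3 -m crank '[{"xyz":[0,0,-0.01],"turn":0},{"xyz":[0,0,-0.02],"turn":0},{"xyz":[0,0,-0.02],"turn":0},{"xyz":[0,0,-0.02],"turn":0}]'
```

```text
t: 21.72
tcp_pos: [0.5318, 0.1213, 0.0433]
tool_rot: [2.445, 1.973, 0.001]
force: [-0.0, 0.9, -0.9]
opening: 0.0285
t: 22.22
tcp_pos: [0.5316, 0.1212, 0.0417]
tool_rot: [-2.445, -1.973, 0.0]
force: [-0.9, -0.1, -0.4]
opening: 0.0285
```

```bash
python3 -m crank '[{"xyz":[0,0,-0.01],"turn":0},{"xyz":[0,0,-0.02],"turn":0},{"xyz":[0,0,-0.02],"turn":0},{"xyz":[0,0,-0.02],"turn":0}]'
python3 - <<'E'
from h import *
d=cam('side'); save('low.png',d['pixels'][120:240,280:420],5)
E
```

```text
t: 22.72
tcp_pos: [0.5318, 0.1212, 0.0415]
tool_rot: [2.444, 1.973, 0.001]
force: [-6.3, -1.3, 18.4]
opening: 0.0285
```

View pics/low.png

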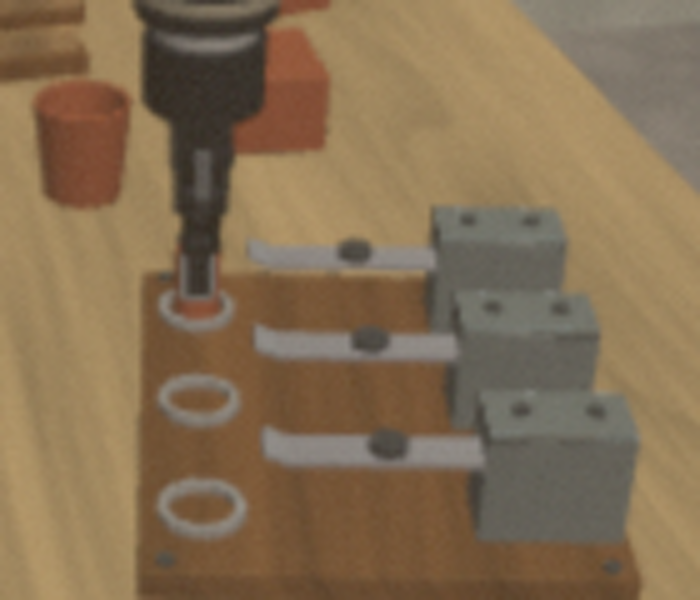

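The foot is inside the rim (crop (200,305)), and contact came at the expected height. Releasing.

```bash
python3 -m crank '[{"xyz":[0,0,0.015],"turn":0},{"xyz":[0,0,0.015],"turn":0},{"xyz":[0,0,0.015],"turn":0}]'; python3 -m crank '[{"xyz":[0,0,0],"turn":0},{"xyz":[0,0,0],"turn":0},{"xyz":[0,0,0],"turn":0},{"xyz":[0,0,0],"turn":0},{"xyz":[0,0,0],"turn":0}]' -0.1; python3 -m crank '[{"xyz":[0,0,0.2],"turn":0},{"xyz":[0,0,0.5],"turn":0},{"xyz":[0,0,1.0],"turn":0},{"xyz":[0,0,1.6],"turn":0},{"xyz":[0,0,2.2],"turn":0},{"xyz":[-0.5,0,2.4],"turn":0},{"xyz":[-1.0,0,2.4],"turn":0},{"xyz":[-1.0,0,2.4],"turn":0}]'
python3 - <<'E'
from h import *
d=cam('side'); c=cam('top'); t=c
im=np.zeros((600,800,3),np.uint8); im[:400,:400]=cv2.resize(d['pixels'][140:220,290:370],None,fx=5,fy=5,interpolation=cv2.INTER_CUBIC)
im[:480,400:]=cv2.resize(c['pixels'][110:206,250:330],None,fx=5,fy=5,interpolation=cv2.INTER_CUBIC); save('final.png',im)
for n,c in(('side',d),('top',t)):
    h=cv2.cvtColor(c['pixels'],cv2.COLOR_RGB2HSV); m=(h[...,0]<11)&(h[...,1]>120); P=pts(c)
    m&=np.hypot(P[...,0]-.533,P[...,1]-.121)<.05; m&=P[...,2]>.03; q=P[m]
    if len(q): print(n,len(q),q.min(0),q.max(0)); tp=q[q[:,2]>q[:,2].max()-.008]; print(tp.mean(0))
E
```

```text
t: 23.15
tcp_pos: [0.5317, 0.1212, 0.0416]
tool_rot: [2.445, 1.973, 0.0]
force: [-1.5, 0.0, 5.8]
opening: 0.0281
t: 23.78
tcp_pos: [0.5316, 0.1212, 0.0414]
tool_rot: [2.445, 1.973, 0.0]
force: [-0.3, -0.4, -0.2]
opening: 0.0466
t: 24.78
tcp_pos: [0.4704, 0.1213, 0.1867]
tool_rot: [2.444, 1.973, 0.002]
force: [0.4, 1.1, -0.2]
opening: 0.0468
side 94 [0.51884657 0.10239207 0.03143059] [0.5444803  0.1269973  0.07198547]
[0.52976566 0.1117597  0.06925261]
top 40 [0.52132973 0.10360086 0.03384783] [0.54451475 0.11512737 0.07264366]
[0.53385732 0.1096134  0.06972061]
```

View pics/final.png

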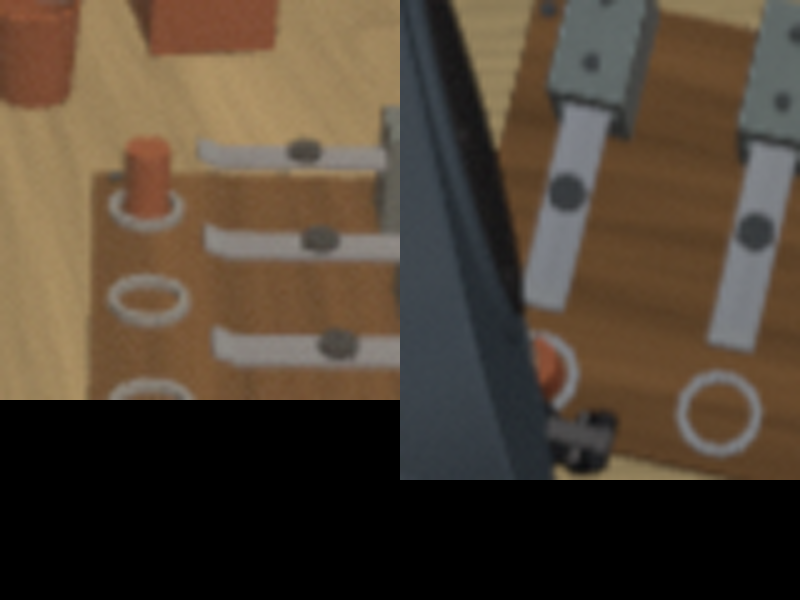

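The prop stands upright in cup 1 inside the rim (side crop (147,178), cup (147,208)), with its top at about 70 mm as expected. The gripper is clear of it.

```bash
python3 -c "
from workcell import r
print(r.hand_in())"
```

```text
the job is handed in; nothing more can be done
None
```

I pressed all three buttons from left to right, and the left-hand clip is the slack one. The kiln prop now stands in cup 1 in front of it. The job was handed in at about 25 s of the 72 s allowed.

| Clip | Wrist force, vertical (total) | Travel |
|---|---|---|
| Left (1) | about 8 N (9.8 N) | about 8 mm |
| Middle (2) | 7.0–8.8 N (8.6–10.3 N) | about 2 mm |
| Right (3) | about 8 N (8.7–9.2 N) | about 2 mm |

**Prop:** I took the larger of the two terracotta cylinders. After release, the side picture shows it upright inside the cup's rim. Its top measured about 70 mm above the table, which fits the foot sitting on the cup's floor. The gripper was clear of everything.

**What did not fully agree:**
- **Travel:** all three clips gave somewhat less than the nominal figures, and sideways friction took up part of the force.
- **Middle press:** one reading had a vertical force of only 7.0 N, so I pressed about 0.3 mm further and held again at 8.8 N.
- **Seating:** the wrist briefly read about 18 N as the prop touched the cup's floor.
- **Final top view:** the arm partly hid the prop, so its position in the cup rests mainly on the side view.
- **Bystanders:** I did not measure the beaker, brick or paddle again. The arm was not steered near them, and the beaker and brick look unmoved in the later pictures.

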